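# Pin a glued flute blank into the clamshell jig and keep it pressed shut

### The job

The bamboo blank lying in the open clamshell jig has a freshly glued split. Slide it gently along its groove until you feel it seat against the end stop, then swing the hinged upper half of the jig fully shut over it and push the wooden-handled steel pin through the aligned brass knuckles until its collar is home. Finish with the fingertips bearing down on top of the upper half, and stay there holding it pressed shut with the pin in (do not let go at the end); leave the rasp, the bore gauge and the horn inlay where they lie.

Things in the scene. Friction and masses are not known exactly. Their poses are not given: they have to be found in the camera images.
- jig: Clamshell gluing jig, fixed: dark board 124 x 205 x 12 mm with the wooden lower half (88 mm x, 90 mm y, top = parting plane 50 mm up, cork V groove along y) and the end stop. Origin on the bench under the middle of the clamshell; z up; y along groove and hinge lines, towards the stop; -x side (about towards the robot) has the brass pin knuckles, +x side the hinge.
- stop_face (a point): Middle of the end stop's face that the blank seats against: 120 mm along +y from the jig's origin, 50 mm above the bench, level with the blank's axis. The stop is a wooden block 70 mm wide (x), 22 mm thick, top 80 mm above the bench. Axes as the jig's.
- hinge_line (a point): Middle of the axis of the hinge of the upper half: 50 mm along +x from the jig's origin, 50 mm above the bench; the axis runs along the jig's y. Axes as the jig's.
- upper (a joint): Angle of the hinged upper half (rad): 0 fully shut, flat on the lower half; 1.57 upright over the hinge line; it starts between 1.0 and 1.5. The hinge is stiff (0.25 N m friction): the half (0.3 kg) stays where it is left and must be pushed down all the way, with 3 to 5 N near its free edge.
- upper_top (a point): Centre of the flat outer face of the upper half; z: outward normal, y: along the hinge, -x: to the free edge. Shut, the face is level, 86 mm above the bench, over the jig's origin. The half is a wooden block from 6 to 94 mm from the hinge line, 90 mm along it, outer face 36 mm from the parting plane; V groove inside, one brass knuckle on its free edge.
- pin_hole (a point): Centre of the mouth of the pin hole: jig frame (-58, -45, 50) mm, axes as the jig's. The pin goes in level, along +y. The 11.5 mm bore runs through three square brass knuckles, 24 x 24 mm in section, 90 mm long in all: the outer two (28 mm) on the lower half, the middle one (32 mm) on the upper half, in line only when it is shut.
- blank: Loose bamboo flute blank, round, 36 mm in diameter, 240 mm long, 0.1 to 0.2 kg, in the V groove, axis 50 mm above the bench. Origin at its centre, y along its axis, to the end facing the stop. It projects from both ends of the clamshell and starts 15 to 40 mm short of the stop; seated, its centre is 120 mm from the stop's face.
- pin_handle (a point): Centre of the loose pin's flat-sided cherry handle: 14 mm wide (x), 46 long (y), 24 high (z). Along +y follow a brass collar (18 mm dia., 23 to 27 mm) and the steel shaft (9 mm dia., to 127 mm, last 12 mm tapered to 4 mm). 65 g. Starts level, axis 50 mm up, shaft in the rest's open-topped slots: lift straight up. Home, this point is 27 mm outside (-y of) the hole's mouth.
- rest: Dark wooden pin rest, fixed, 44 x 80 mm, 57.5 mm high: two slotted end plates (y = -35 to -25 and 25 to 35 mm) that carry the pin's shaft along its y. Origin under its middle on the bench; the middle of the handle starts 77 mm from it on its -y side.
- rasp: Loose steel rasp with a cherry handle, 230 mm long along y, 22 mm high, lying on the bench; origin on the bench under its ferrule. Leave alone.
- gauge: Loose brass bore gauge, a thin rod with three discs and a square grip, 255 mm long along y, 20 mm high, lying on the bench beyond the jig; origin on the bench under the rod. Leave alone.
- inlay: Loose dark horn mouthpiece inlay, 26 x 34 x 14 mm, lying on the bench; origin on the bench under its centre. Leave alone.
Not all that is in view belongs to the job. Leave any purple or white look-alike of the part that bears pin_handle alone.

How it is judged:
On the way, in this order (a step that is already met when the one before it is completed fails the run):
1. the blank is seated against the end stop (y of blank in the frame of stop_face above -0.123 m), for 0.2 s.
2. the upper half is swung fully shut over the seated blank (value of joint upper below 0.03 rad and y of blank in the frame of stop_face above -0.124 m), for 0.2 s.
3. the pin is through the knuckles with its collar home (y of pin_handle in the frame of pin_hole between -0.031 and -0.02 m and x of pin_handle in the frame of pin_hole between -0.007 and 0.007 m and z of pin_handle in the frame of pin_hole between -0.007 and 0.007 m and angle between the y axis of pin_handle and the y axis of pin_hole, either way round below 0.08 rad and value of joint upper below 0.04 rad), for 0.2 s.
At the end, for the whole second after the job is handed in: The fingers press on the upper half with more than 3 N through the last second; the upper half is shut (within 0.02 rad); the pin is through all three knuckles with its collar within 4 mm of the hole's mouth and in line with it; the blank is within 4 mm of the end stop (y of blank in the frame of stop_face above -0.124 m and value of joint upper below 0.02 rad and y of pin_handle in the frame of pin_hole between -0.031 and -0.02 m and x of pin_handle in the frame of pin_hole between -0.007 and 0.007 m and z of pin_handle in the frame of pin_hole between -0.007 and 0.007 m and angle between the y axis of pin_handle and the y axis of pin_hole, either way round below 0.08 rad and contact force between the fingers and upper above 3 N); the arm keeps its last pose, push and grip.
It fails at once if the blank is rammed into the stop or the jig with more than 40 N (contact force between blank and jig above 40 N).
It fails at once if the rasp is disturbed (moved more than 20 mm) (distance of rasp from where it was at the start of the episode above 0.02 m).
It fails at once if the bore gauge is disturbed (moved more than 20 mm) (distance of gauge from where it was at the start of the episode above 0.02 m).
It fails at once if the horn inlay is disturbed (moved more than 20 mm) (distance of inlay from where it was at the start of the episode above 0.02 m).
It also fails if it takes over 67 s, if anything falls off the work surface, if the arm or the gripper's body presses on something with over 40 N, if the wrist force passes 120 N, or if a joint passes its speed limit or range.

### The arm

A 7-joint arm with a two-finger parallel gripper is mounted at the origin on the work surface. World frame = base frame: x ahead of the robot, y to its left, z up, the work surface at z = 0. Lengths are in m, angles in rad, forces in N, time in s.
With the tool pointing down it reaches from about 0.425 to 0.875 m from the base axis. Payload 4.7 kg.
Tool frame: the origin (TCP) lies between the finger pads; the fingertips stand 14 mm ahead of it and the grasp point (between the pads) lies 5 mm behind it; z points along the fingers, y is the line along which they close (so a half turn about z gives the same grasp; the last joint's range is limited). The gripper opens to 87 mm and grips with 3 to 60 N. Pads are 19 mm wide; open, the fingers measure 117 mm over their backs; the gripper's body (75 mm by 190 mm) begins 51 mm behind the grasp point.
Start: joints at [-1.209, 0.321, -0.07, 1.45, 0.023, 1.371, -0.057], TCP at [0.222, 0.611, 0.237] pointing down, gripper open.
Joint ranges: [-2.86, 2.86], [-0.3, 2.09], [-1.38, 1.24], [0.06, 2.45], [-1.56, 4.7], [0.09, 2.05], [-2.69, 2.69]. Speed limits (rad/s): [2.57, 2.57, 3.14, 3.14, 3.14, 3.14, 3.14].

### API

Orientations are given as a rotation vector (axis times angle).
In Python, from bench import ctrl gives the robot as it stands.
- The arm moves only by the tool step_arm, never from a script. Its argument "commands" is a list of rows, each an object with "travel": the shift along the tool's x, y, z in m, a list of three; "turn": the turn, a rotation vector about the tool's x, y, z in degrees, a list of three. A call has 1 to 5 rows; each row is the pose to reach, as a shift and turn from the pose commanded when the call began, along the tool's axes at that moment; what a row does not reach only later rows make up. A row lasts 1/10 s, in which the tool goes at most 50 mm and 8.59 degrees, less where a joint would pass 70% of its speed; a pose out of reach is approached as far as the arm can. A call with a gripper value outside its range is refused whole. "gripper" is the opening, from 0 (shut) to 1 (fully open), set as the call begins (left out, the last holds). The fingers move at their own pace and stop on an object; "force" is the grip in N (left out, the last holds). Time passes only in rows, so rows that repeat a pose let the fingers close. It gives the time, the measured TCP pose, the force, the opening and the grip force at its end, in the units of the state.
- ctrl.get_state(): the state, without advancing time (a new reading comes with each control period).
- ctrl.get_image(name): name is "side" or "top" or "wrist"; returns the picture (420x560x3 uint8, red, green, blue); there is no depth.
- ctrl.camera_model(name): a dict with "fx", "fy", "cx", "cy" (pixels), "k1" (the pictures are not rectified: a ray, as slopes to the right and down, at radius r is drawn at 1 + k1 r^2 times it, then the intrinsics apply), "R" (3x3) and "t" (3): a world point X has camera coordinates R X + t; the wrist camera has in their place "T_tool_cam" (4x4, takes a point from camera to tool coordinates, whose origin is the TCP and whose axes are the flange's). Camera axes: x right, y down, z forward; pixel columns grow to the right and rows downward; lengths in m; the calibration is good to about 2 mm. A picture is of the moment at which its call begins: read the wrist's pose just before it. camera_model takes no time and is no camera call.
- ctrl.close_job(): hands the job in; it is judged then, once.
The state is a dict: "time": time; "joint_positions": joint angles; "qd": joint speeds; "joint_torque": joint torques, N m; "position": TCP position; "tool_rot": TCP orientation; "ft_force": force on the tool from outside, world axes, zero at the start; "torque": the same for the moment, N m; "grip_width": opening from 0.0 (shut) to 1.0 (fully open); "grip_force": force on a finger pad.
Only numpy, scipy, OpenCV 4.12 (cv2) and the standard library are available. Lean on these libraries where they do the work, as an engineer would, in place of code of your own. Each camera call takes 0.05 s, during which the arm holds its last target. There are 200 camera calls.

## Working session

There is one attempt and no reset: what is moved stays moved. The work goes in short steps, Python scripts to look and compute and a tool call to move; the robot and the scene stay as the last step left them, time stands still between calls to the robot, and variables do not carry over. Pictures are saved under pics/ and viewed, at most 10 in all, crops included, and the job is handed in when it is done.

Besides the shell and the picture viewer there is one more tool, called after "Request:" by a JSON object that holds its "method" and its "body". step_arm: Moves the arm, as the interface text tells. Its arguments: {"type":"object","properties":{"commands":{"type":"array"},"gripper":{"type":"number"},"force":{"type":"number"}},"required":["commands"]}

```bash
ls; mkdir -p pics; python3 - <<'E'
from bench import ctrl
import cv2,numpy as np
s=ctrl.get_state();print({k:np.round(v,3).tolist() for k,v in s.items()})
for n in("top","side"):
    im=ctrl.get_image(n);cv2.imwrite(f"pics/{n}0.png",im[:,:,::-1])
    print(ctrl.camera_model(n))
print(ctrl.camera_model("wrist"))
E
```

```text
pics
{'time': 0.0, 'joint_positions': [-1.209, 0.322, -0.07, 1.452, 0.023, 1.371, -0.057], 'qd': [0.001, -0.001, -0.001, -0.0, -0.001, 0.002, 0.0], 'joint_torque': [0.0, -49.128, -0.404, -31.252, -0.064, 0.044, 0.0], 'position': [0.221, 0.611, 0.235], 'tool_rot': [-0.543, -3.094, 0.003], 'ft_force': [-0.151, -0.336, -0.915], 'torque': [0.052, 0.002, 0.024], 'grip_force': 0.0, 'grip_width': 1.004}
{'fx': 498.9393511733203, 'fy': 498.9393511733203, 'cx': 272.79755221334085, 'cy': 202.99683895189042, 'k1': -0.0010252559182026251, 'R': array([[-0.02403346, -0.99970656,  0.00303044],
       [-0.99794069,  0.02381046, -0.05956034],
       [ 0.05947071, -0.00445564, -0.99822011]]), 't': array([-0.14504921,  0.5438462 ,  1.23843957])}
{'fx': 449.9132926414691, 'fy': 449.9132926414691, 'cx': 282.15759296804265, 'cy': 199.44962045033267, 'k1': -0.12069272472647834, 'R': array([[ 0.95806549, -0.2863629 , -0.01033506],
       [-0.19821377, -0.63624172, -0.74559223],
       [ 0.20693435,  0.71637473, -0.66632231]]), 't': array([-0.55353237,  0.06482866,  1.39873057])}
{'fx': 352.25820417859137, 'fy': 352.25820417859137, 'cx': 276.4030265433002, 'cy': 206.23098055434633, 'k1': -0.019158363082958346, 'T_tool_cam': array([[-2.78873853e-04, -9.68817435e-01, -2.47775505e-01,
         6.82751905e-02],
       [ 9.99999356e-01,  2.39078574e-06, -1.13485758e-03,
        -5.33306625e-04],
       [ 1.10006218e-03, -2.47775662e-01,  9.68816810e-01,
        -1.47535743e-01],
       [ 0.00000000e+00,  0.00000000e+00,  0.00000000e+00,
         1.00000000e+00]])}
```

View pics/top0.png

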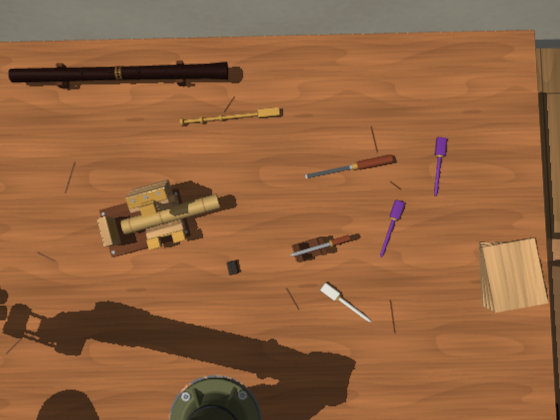

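View pics/side0.png

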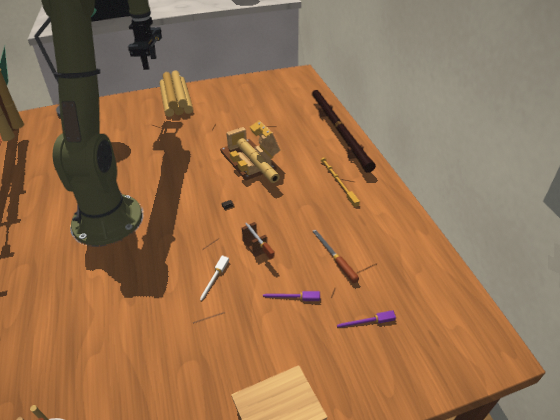

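The top view shows the jig at about (150,222), with the stop at left (108,232), the blank from (122,225) to (218,203) and the upper half open at (150,195). Candidates for the pin are:
- the cherry-handled one in the dark rest, handle (345,240) and shaft to (293,254)
- the white one at (330,292)
- the purple ones at (440,147) and (397,210)
- the rasp at (375,163), also cherry-handled

The one in the dark rest fits: cherry handle, steel shaft, in slots. I'll confirm it with a crop.

```bash
cat > h.py <<'E'
import numpy as np,cv2
from bench import ctrl
from scipy.spatial.transform import Rotation as Rn
def cam(n,st=None):
    m=ctrl.camera_model(n)
    if n=="wrist":
        st=st or ctrl.get_state()
        T=np.eye(4);T[:3,:3]=Rn.from_rotvec(st["tool_rot"]).as_matrix();T[:3,3]=st["position"]
        C=T@m["T_tool_cam"];R=C[:3,:3].T;t=-R@C[:3,3]
    else:R,t=np.array(m["R"]),np.array(m["t"])
    return m,R,t
def ray(c,u,v):
    m,R,t=c
    d=np.array([(u-m["cx"])/m["fx"],(v-m["cy"])/m["fy"]]);s=d.copy()
    for _ in range(10):s=d/(1+m["k1"]*(s@s))
    return -R.T@t,R.T@np.array([s[0],s[1],1])
def onz(c,u,v,z):
    o,d=ray(c,u,v);return o+d*(z-o[2])/d[2]
def proj(c,X):
    m,R,t=c;p=R@np.array(X)+t;s=p[:2]/p[2];s=s*(1+m["k1"]*(s@s))
    return np.array([m["fx"]*s[0]+m["cx"],m["fy"]*s[1]+m["cy"]])
def tool(st,Xw):  # world point -> tool-axis shift from TCP
    return Rn.from_rotvec(st["tool_rot"]).as_matrix().T@(np.array(Xw)-st["position"])
E
python3 - <<'E'
from h import *
im=cv2.imread("pics/top0.png")
cr=im[170:280,90:370];cv2.imwrite("pics/crop0.png",cv2.resize(cr,None,fx=2.8,fy=2.8,interpolation=cv2.INTER_CUBIC))
c=cam("top")
for nm,u,v,z in[("blank end-",218,203,.06),("blank end+",124,226,.06),("handle",347,240,.06),("tip",293,254,.05),("rest",318,247,.055)]:print(nm,onz(c,u,v,z).round(3))
E
```

```text
blank end- [ 0.541 -0.025  0.06 ]
blank end+ [0.49  0.203 0.06 ]
handle [ 0.444 -0.335  0.06 ]
tip [ 0.413 -0.204  0.05 ]
rest [ 0.428 -0.265  0.055]
```

View pics/crop0.png

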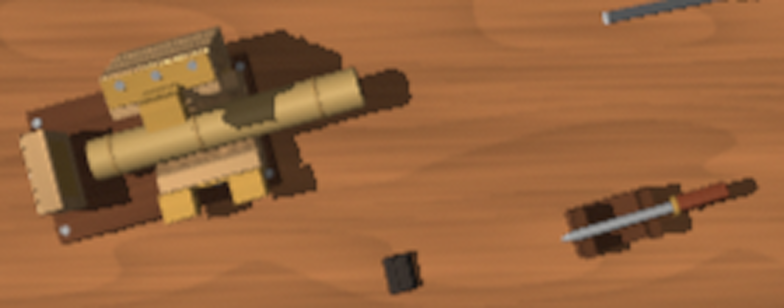

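Confirmed: the pin in the rest has a cherry handle at top px (341,240) and its shaft tip at (292,255). I'll move above the jig for a wrist view.

```bash
python3 - <<'E'
from h import *
s=ctrl.get_state();print(tool(s,[.53,.04,.31]).round(3))
print(np.degrees(Rn.from_rotvec(s["tool_rot"]).as_matrix()[:,1]).round(2), Rn.from_rotvec(s["tool_rot"]).as_matrix().round(3))
E
```

```text
[-0.485 -0.431 -0.074]
[19.53 53.87 -0.1 ] [[-0.94   0.341 -0.   ]
 [ 0.341  0.94  -0.002]
 [-0.    -0.002 -1.   ]]
```

Request:
{"method": "step_arm", "body": {"commands": [{"travel":[-0.036,-0.032,-0.006],"turn":[0,0,0]},{"travel":[-0.073,-0.065,-0.011],"turn":[0,0,0]},{"travel":[-0.109,-0.097,-0.017],"turn":[0,0,0]},{"travel":[-0.146,-0.13,-0.022],"turn":[0,0,0]},{"travel":[-0.182,-0.162,-0.028],"turn":[0,0,0]}], "gripper": 0}}

```text
time: 0.6
position: [0.3381, 0.3945, 0.2643]
tool_rot: [-0.544, -3.094, 0.001]
ft_force: [0.9, 0.4, 0.7]
grip_width: 0.631
grip_force: 0.0
```

Request:
{"method": "step_arm", "body": {"commands": [{"travel":[-0.036,-0.032,-0.006],"turn":[0,0,0]},{"travel":[-0.073,-0.065,-0.011],"turn":[0,0,0]},{"travel":[-0.109,-0.097,-0.017],"turn":[0,0,0]},{"travel":[-0.146,-0.13,-0.022],"turn":[0,0,0]},{"travel":[-0.182,-0.162,-0.028],"turn":[0,0,0]}]}}

```text
time: 1.1
position: [0.4537, 0.1802, 0.2925]
tool_rot: [-0.544, -3.094, -0.0]
ft_force: [1.1, 0.1, -0.3]
grip_width: 0.172
grip_force: 0.0
```

Request:
{"method": "step_arm", "body": {"commands": [{"travel":[-0.036,-0.032,-0.006],"turn":[0,0,8]},{"travel":[-0.073,-0.065,-0.011],"turn":[0,0,16]},{"travel":[-0.109,-0.097,-0.017],"turn":[0,0,24]},{"travel":[-0.121,-0.107,-0.018],"turn":[0,0,32]},{"travel":[-0.121,-0.107,-0.018],"turn":[0,0,40]}]}}

```text
time: 1.6
position: [0.5316, 0.0364, 0.3105]
tool_rot: [1.586, 2.711, -0.002]
ft_force: [-0.4, 0.3, 0.4]
grip_width: 0.006
grip_force: 0.0
```

Request:
{"method": "step_arm", "body": {"commands": [{"travel":[0,0,0],"turn":[0,0,8]},{"travel":[0,0,0],"turn":[0,0,16]},{"travel":[0,0,0],"turn":[0,0,17.5]},{"travel":[0,0,0],"turn":[0,0,17.5]}]}}

```text
time: 2.0
position: [0.5305, 0.0406, 0.3103]
tool_rot: [-1.962, -2.453, 0.001]
ft_force: [-0.5, 0.2, 1.0]
grip_width: 0.005
grip_force: 0.0
```

```bash
python3 - <<'E'
from h import *
s=ctrl.get_state();im=ctrl.get_image("wrist")
cv2.imwrite("pics/w1.png",im[:,:,::-1])
import json;json.dump({k:np.array(s[k]).tolist() for k in("position","tool_rot","ft_force","time")},open("w1.json","w"))
print(open("w1.json").read())
E
```

```text
{"position": [0.5304613337126146, 0.040618049710846364, 0.3102884802067581], "tool_rot": [-1.9617268821292728, -2.453400985111186, 0.0005157999966142073], "ft_force": [-0.46811312005818356, 0.19457979336440204, 0.9556848288617923], "time": 2.0}
```

View pics/w1.png

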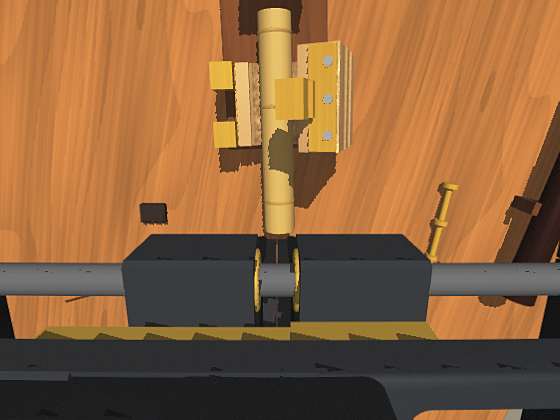

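The wrist view shows the blank from (274,12) to (279,234), the outer knuckles at (221,75) and (224,134), the lid at right with its knuckle at (294,99), and the inlay at (153,213). Next I'll measure the knuckle tops (z=62 mm) and the blank.

```bash
python3 - <<'E'
from h import *
import json
s=json.load(open("w1.json"));c=cam("wrist",s)
im=cv2.imread("pics/w1.png");hsv=cv2.cvtColor(im,cv2.COLOR_BGR2HSV)
for p in[(221,75),(224,134),(294,99),(275,60),(242,80),(325,80)]:print(p,hsv[p[1],p[0]])
ref=hsv[75,221].astype(int)
m=((abs(hsv.astype(int)-ref)<[5,40,25]).all(2)*255).astype(np.uint8);m[:,260:]=0;m[:40]=0;m[160:]=0
n,l,st,ce=cv2.connectedComponentsWithStats(m)
pts=[]
for i in range(1,n):
    if st[i,4]>100:
        r=cv2.minAreaRect(np.argwhere(l==i)[:,::-1].astype(np.float32));p=onz(c,*ce[i],.062)
        print(st[i],ce[i].round(1),r,p.round(4));pts.append(p)
pts.sort(key=lambda p:p[1]);d=pts[1]-pts[0];print("len",np.linalg.norm(d),"yaw",np.degrees(np.arctan2(-d[0],d[1])))
# blank edges per row
ref=hsv[60,275].astype(int);print("blank ends",[onz(c,u,v,z).round(4) for u,v,z in[(274,10,.05),(279,234,.05)]])
L=[]
for v in (20,35,50,160,175,190,215):
    a=[u for u in range(240,310) if hsv[v,u,0] in range(17,26) and hsv[v,u,1]>70];print(v,a[0],a[-1],end='; ')
E
```

```text
(221, 75) [ 21 181 235]
(224, 134) [ 21 183 229]
(294, 99) [ 20 182 221]
(275, 60) [ 21 135 231]
(242, 80) [ 19 122 238]
(325, 80) [ 20 184 215]
[209  61  24  28 627] [220.4  74.6] ((220.5, 74.5), (27.0, 23.0), 90.0) [0.4469 0.1346 0.062 ]
[213 122  23  26 544] [224. 134.] ((224.062255859375, 133.99610900878906), (25.325586318969727, 21.582887649536133), 86.42366790771484) [0.4621 0.0745 0.062 ]
len 0.06203675470360059 yaw 14.178332282561259
blank ends [array([0.488 , 0.2111, 0.05  ]), array([ 0.548 , -0.0295,  0.05  ])]
20 257 290; 35 258 290; 50 258 309; 160 263 292; 175 263 293; 190 264 293; 215 265 293;
```

```bash
cat >> h.py <<'E'
YAW=np.radians(14.1);JO=np.array([.5108,.1187,0])
JX=np.array([np.cos(YAW),np.sin(YAW),0]);JY=np.array([-np.sin(YAW),np.cos(YAW),0])
def jw(x,y,z):return JO+(JX*x+JY*y)/1e3+np.array([0,0,z/1e3])
def wj(p):
    d=np.array(p)-JO;return np.array([d@JX,d@JY,d[2]])*1e3
def yaw(s):
    y=Rn.from_rotvec(s["tool_rot"]).as_matrix()[:,1];return np.degrees(np.arctan2(y[1],y[0]))
E
python3 - <<'E'
from h import *
import json
s=json.load(open("w1.json"));c=cam("wrist",s)
print(yaw(s),tool(s,jw(0,-176,150)).round(4),wj(s["position"]))
for th in(1.0,1.1,1.2,1.3,1.4,1.5):print(th,proj(c,jw(50-120*np.cos(th),0,50+120*np.sin(th))).round(0),proj(c,jw(50-94*np.cos(th)+36*np.sin(th),0,50+94*np.sin(th)+36*np.cos(th))).round(0))
E
```

```text
12.70869621036305 [-0.0955  0.0023  0.1603] [ 4.70421111e-02 -8.05192945e+01  3.10288480e+02]
1.0 [258. 100.] [311.  99.]
1.1 [270. 100.] [323.  99.]
1.2 [284.  99.] [335.  98.]
1.3 [298.  98.] [347.  98.]
1.4 [313.  98.] [358.  98.]
1.5 [328.  97.] [369.  98.]
```

Request:
{"method": "step_arm", "body": {"commands": [{"travel":[-0.049,0.001,0.01],"turn":[0,0,-1.4]},{"travel":[-0.08,0.002,0.045],"turn":[0,0,-1.4]},{"travel":[-0.095,0.002,0.09],"turn":[0,0,-1.4]},{"travel":[-0.095,0.002,0.135],"turn":[0,0,-1.4]},{"travel":[-0.095,0.002,0.16],"turn":[0,0,-1.4]}]}}

```text
time: 2.55
position: [0.5511, -0.0524, 0.1469]
tool_rot: [-1.932, -2.473, 0.005]
ft_force: [0.2, 0.5, -1.2]
grip_width: 0.007
grip_force: 0.0
```

Request:
{"method": "step_arm", "body": {"commands": [{"travel":[0,0,0.045],"turn":[0,0,0]},{"travel":[0,0,0.085],"turn":[0,0,0]},{"travel":[0,0,0.094],"turn":[0,0,0]},{"travel":[0,0,0.094],"turn":[0,0,0]}]}}

```text
time: 2.95
position: [0.5523, -0.0517, 0.0556]
tool_rot: [-1.932, -2.475, 0.004]
ft_force: [-1.2, 0.7, 0.9]
grip_width: 0.007
grip_force: 0.0
```

```bash
python3 - <<'E'
from h import *
s=ctrl.get_state();print(yaw(s),wj(s["position"]).round(1),s["ft_force"].round(2) if hasattr(s["ft_force"],"round") else s["ft_force"],s["time"])
E
```

```text
14.042324911380977 [  -1.3 -175.3   55.6] [-1.24  0.72  0.92] 2.95
```

Request:
{"method": "step_arm", "body": {"commands": [{"travel":[0.006,0.001,0],"turn":[0,0,0]},{"travel":[0.012,0.001,0],"turn":[0,0,0]},{"travel":[0.017,0.001,0],"turn":[0,0,0]},{"travel":[0.022,0.001,0],"turn":[0,0,0]},{"travel":[0.026,0.001,0],"turn":[0,0,0]}]}}

```text
time: 3.45
position: [0.5485, -0.0259, 0.0574]
tool_rot: [1.933, 2.475, 0.002]
ft_force: [0.9, -1.1, 0.3]
grip_width: 0.006
grip_force: 0.7
```

Request:
{"method": "step_arm", "body": {"commands": [{"travel":[0.003,0,0],"turn":[0,0,0]},{"travel":[0.006,0,0],"turn":[0,0,0]},{"travel":[0.009,0,0],"turn":[0,0,0]},{"travel":[0.011,0,0],"turn":[0,0,0]},{"travel":[0.012,0,0],"turn":[0,0,0]}]}}

```text
time: 3.95
position: [0.5451, -0.0144, 0.0566]
tool_rot: [1.934, 2.475, 0.0]
ft_force: [1.4, -1.6, 0.5]
grip_width: 0.004
grip_force: 0.8
```

Request:
{"method": "step_arm", "body": {"commands": [{"travel":[0.001,0,0],"turn":[0,0,0]},{"travel":[0.002,0,0],"turn":[0,0,0]},{"travel":[0.003,0,0],"turn":[0,0,0]},{"travel":[0.004,0,0],"turn":[0,0,0]}]}}

```text
time: 4.35
position: [0.5441, -0.0107, 0.0566]
tool_rot: [1.935, 2.475, 0.0]
ft_force: [0.9, -1.8, 0.3]
grip_width: 0.005
grip_force: 0.8
```

Request:
{"method": "step_arm", "body": {"commands": [{"travel":[0.001,0,0],"turn":[0,0,0]},{"travel":[0.002,0,0],"turn":[0,0,0]},{"travel":[0.003,0,0],"turn":[0,0,0]}]}}

```text
time: 4.65
position: [0.5437, -0.0086, 0.0567]
tool_rot: [1.934, 2.474, -0.001]
ft_force: [2.3, -4.8, 1.4]
grip_width: 0.006
grip_force: 2.5
```

Request:
{"method": "step_arm", "body": {"commands": [{"travel":[0.001,0,0],"turn":[0,0,0]},{"travel":[0.0015,0,0],"turn":[0,0,0]},{"travel":[0.002,0,0],"turn":[0,0,0]}]}}

```text
time: 4.95
position: [0.5436, -0.0085, 0.0568]
tool_rot: [1.935, 2.471, -0.002]
ft_force: [2.2, -8.6, 0.4]
grip_width: 0.004
grip_force: 4.0
```

The blank is seated: position has stalled at y=-0.0085 while the force rises to 8.6 N. I'll hold briefly, back off, and go over to the far side of the lid.

Request:
{"method": "step_arm", "body": {"commands": [{"travel":[0,0,0],"turn":[0,0,0]},{"travel":[0,0,0],"turn":[0,0,0]},{"travel":[-0.01,0,0],"turn":[0,0,0]},{"travel":[-0.02,0,-0.03],"turn":[0,0,0]},{"travel":[-0.02,0,-0.08],"turn":[0,0,0]}]}}

```text
time: 5.45
position: [0.5445, -0.026, 0.134]
tool_rot: [-1.932, -2.469, 0.01]
ft_force: [1.4, 0.6, -0.6]
grip_width: 0.007
grip_force: 0.0
```

Request:
{"method": "step_arm", "body": {"commands": [{"travel":[0,0.02,-0.045],"turn":[0,0,0]},{"travel":[0.01,0.05,-0.08],"turn":[0,0,0]},{"travel":[0.04,0.085,-0.1],"turn":[0,0,0]},{"travel":[0.08,0.11,-0.1],"turn":[0,0,0]},{"travel":[0.125,0.112,-0.1],"turn":[0,0,0]}]}}

```text
time: 5.95
position: [0.6279, 0.1253, 0.2365]
tool_rot: [1.935, 2.475, 0.002]
ft_force: [-0.3, 0.1, -0.3]
grip_width: 0.003
grip_force: 0.0
```

Request:
{"method": "step_arm", "body": {"commands": [{"travel":[0.02,0,0.03],"turn":[0,0,0]},{"travel":[0.02,0,0.07],"turn":[0,0,0]},{"travel":[0.02,0,0.095],"turn":[0,0,0]},{"travel":[0.02,0,0.095],"turn":[0,0,0]}]}}

```text
time: 6.35
position: [0.6176, 0.1429, 0.1366]
tool_rot: [-1.929, -2.471, 0.012]
ft_force: [-0.5, -0.1, -0.3]
grip_width: 0.008
grip_force: 0.0
```

```bash
python3 - <<'E'
from h import *
s=ctrl.get_state();print(yaw(s),wj(s["position"]).round(1),s["ft_force"],s["time"])
im=ctrl.get_image("side");cv2.imwrite("pics/s2.png",cv2.resize(im[100:220,190:350,::-1],None,fx=4,fy=4))
E
```

```text
14.044062959020339 [109.5  -2.6 136.6] [-0.46406282 -0.09135743 -0.27330062] 6.35
```

View pics/s2.png

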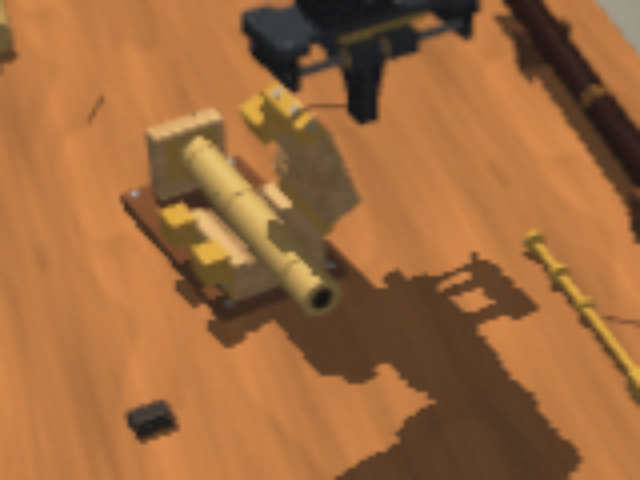

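The blank touches the stop, and the fingers are clear of the lid on its far side. I'll push the lid along its arc.

Request:
{"method": "step_arm", "body": {"commands": [{"travel":[0,-0.015,-0.008],"turn":[0,0,0]},{"travel":[0,-0.031,-0.01],"turn":[0,0,0]},{"travel":[0,-0.044,-0.01],"turn":[0,0,0]},{"travel":[0,-0.053,-0.009],"turn":[0,0,0]},{"travel":[0,-0.062,-0.008],"turn":[0,0,0]}]}}

```text
time: 6.9
position: [0.5634, 0.128, 0.1525]
tool_rot: [1.933, 2.472, 0.009]
ft_force: [3.5, 1.0, 4.6]
grip_width: 0.006
grip_force: 2.1
```

Request:
{"method": "step_arm", "body": {"commands": [{"travel":[0,-0.008,0.002],"turn":[0,0,0]},{"travel":[0,-0.016,0.005],"turn":[0,0,0]},{"travel":[0,-0.023,0.009],"turn":[0,0,0]},{"travel":[0,-0.03,0.0135],"turn":[0,0,0]},{"travel":[0,-0.037,0.019],"turn":[0,0,0]}]}}

```text
time: 7.4
position: [0.5241, 0.1183, 0.1297]
tool_rot: [-1.934, -2.474, 0.002]
ft_force: [-0.6, -0.0, 4.6]
grip_width: 0.007
grip_force: 1.6
```

Request:
{"method": "step_arm", "body": {"commands": [{"travel":[0,-0.006,0.0055],"turn":[0,0,0]},{"travel":[0,-0.011,0.012],"turn":[0,0,0]},{"travel":[0,-0.016,0.019],"turn":[0,0,0]},{"travel":[0,-0.019,0.024],"turn":[0,0,0]},{"travel":[0,-0.02,0.026],"turn":[0,0,0]}]}}

```text
time: 7.9
position: [0.5048, 0.1135, 0.1034]
tool_rot: [-1.934, -2.474, 0.003]
ft_force: [-1.3, -1.1, 2.5]
grip_width: 0.006
grip_force: 1.0
```

```bash
python3 - <<'E'
from h import *
s=ctrl.get_state();print(yaw(s),wj(s["position"]).round(1),s["ft_force"],s["time"])
E
```

```text
13.975448405265663 [ -7.1  -3.6 103.4] [-1.34043837 -1.07554748  2.47203004] 7.9
```

Request:
{"method": "step_arm", "body": {"commands": [{"travel":[0,-0.001,0.002],"turn":[0,0,0]},{"travel":[0,-0.002,0.004],"turn":[0,0,0]},{"travel":[0,-0.002,0.006],"turn":[0,0,0]}]}}

```text
time: 8.2
position: [0.5041, 0.1133, 0.1002]
tool_rot: [-1.934, -2.475, -0.0]
ft_force: [-9.8, -2.0, 25.3]
grip_width: 0.002
grip_force: 13.0
```

Request:
{"method": "step_arm", "body": {"commands": [{"travel":[0,0,0.001],"turn":[0,0,0]},{"travel":[0,0,0.002],"turn":[0,0,0]},{"travel":[0,0,0.002],"turn":[0,0,0]}]}}

```text
time: 8.5
position: [0.5041, 0.1133, 0.1002]
tool_rot: [-1.934, -2.474, -0.001]
ft_force: [-12.2, -3.3, 27.8]
grip_width: 0.007
grip_force: 14.0
```

The lid is shut (tip at 86 mm, 28 N). Next I'll go and look at the pin.

```bash
python3 - <<'E'
from h import *
c=cam("top");a=onz(c,341,239.6,.062);b=onz(c,291.8,255.4,.05);e=onz(c,349.6,236.8,.05)
print(a,b,e,"len",np.linalg.norm(b-e),"yaw",np.degrees(np.arctan2(-(b-e)[0],(b-e)[1])))
s=ctrl.get_state();print(yaw(s),tool(s,[a[0],a[1]+.02,.25]).round(4))
E
```

```text
[ 0.44508087 -0.32029784  0.062     ] [ 0.4094416  -0.20102499  0.05      ] [ 0.45117968 -0.34316478  0.05      ] len 0.14814110806649572 yaw 16.364405328270028
13.961160501941638 [-0.3869 -0.1572 -0.1503]
```

Request:
{"method": "step_arm", "body": {"commands": [{"travel":[0,0,-0.045],"turn":[0,0,0]},{"travel":[0,0,-0.09],"turn":[0,0,0]},{"travel":[-0.04,-0.016,-0.11],"turn":[0,0,0]},{"travel":[-0.083,-0.034,-0.12],"turn":[0,0,0]},{"travel":[-0.128,-0.052,-0.13],"turn":[0,0,0]}], "gripper": 0.45}}

```text
time: 9.0
position: [0.4849, -0.0245, 0.2276]
tool_rot: [1.931, 2.475, 0.003]
ft_force: [1.2, -0.7, 0.4]
grip_width: 0.374
grip_force: 0.0
```

Request:
{"method": "step_arm", "body": {"commands": [{"travel":[-0.045,-0.018,-0.006],"turn":[0,0,0]},{"travel":[-0.09,-0.036,-0.012],"turn":[0,0,0]},{"travel":[-0.135,-0.055,-0.018],"turn":[0,0,-1]},{"travel":[-0.18,-0.073,-0.025],"turn":[0,0,-2]},{"travel":[-0.225,-0.091,-0.025],"turn":[0,0,-2.4]}]}}

```text
time: 9.5
position: [0.4509, -0.2661, 0.2528]
tool_rot: [1.879, 2.513, 0.003]
ft_force: [1.8, 1.1, -1.0]
grip_width: 0.447
grip_force: 0.0
```

Request:
{"method": "step_arm", "body": {"commands": [{"travel":[-0.034,-0.014,0],"turn":[0,0,0]},{"travel":[-0.034,-0.014,0],"turn":[0,0,0]},{"travel":[-0.034,-0.014,0],"turn":[0,0,0]}]}}

```text
time: 9.8
position: [0.4465, -0.3011, 0.2514]
tool_rot: [1.885, 2.513, -0.001]
ft_force: [-0.6, 1.5, 0.0]
grip_width: 0.448
grip_force: 0.0
```

```bash
python3 - <<'E'
from h import *
import json
s=ctrl.get_state();im=ctrl.get_image("wrist")
cv2.imwrite("pics/w2.png",im[:,:,::-1])
json.dump({k:np.array(s[k]).tolist() for k in("position","tool_rot","ft_force","time")},open("w2.json","w"))
print(yaw(s),s["position"],s["time"])
E
```

```text
16.24426383409385 [ 0.44649716 -0.30106316  0.25135941] 9.8
```

View pics/w2.png

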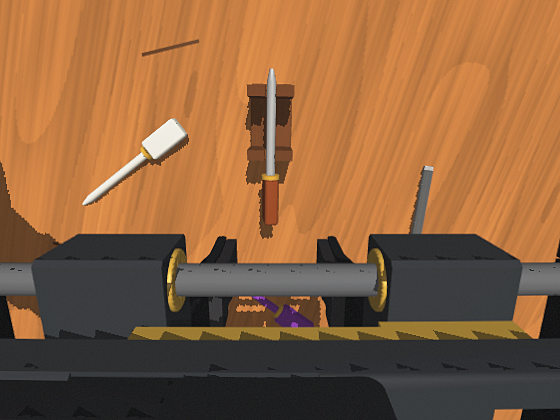

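The wrist view shows the cherry handle at rows 181–224, column 271, the collar at row 177 and the tip at (271,68) in the dark rest. The white look-alike is to the left.

```bash
python3 - <<'E'
from h import *
import json
s=json.load(open("w2.json"));c=cam("wrist",s)
im=cv2.imread("pics/w2.png");hsv=cv2.cvtColor(im,cv2.COLOR_BGR2HSV).astype(int)
ref=hsv[205,271];m=(abs(hsv-ref)<[5,50,35]).all(2);m[:170]=0;m[240:]=0;m[:,:255]=0;m[:,290:]=0
n,l,st,ce=cv2.connectedComponentsWithStats(m.astype(np.uint8));i=1+np.argmax(st[1:,4]);print(ref,st[i],ce[i])
x,y,w,h=st[i,:4]
p0=onz(c,ce[i][0],y,.062);p1=onz(c,ce[i][0],y+h,.062);tip=onz(c,271.3,68,.05)
h0=(p0+p1)/2;print(p0,p1,np.linalg.norm(p1-p0),"ctr",h0)
mid=onz(c,*ce[i],.062);hc=mid
d=tip-hc;print("tip",tip,"len",np.linalg.norm(d[:2]),"yaw",np.degrees(np.arctan2(-d[0],d[1])),"toolyaw",yaw(s))
print(hc,tool(s,[hc[0],hc[1],.045]).round(4))
E
```

```text
[ 10 191 160] [265 179  25  47 726] [274.35261708 201.74793388]
[ 0.44107088 -0.29416721  0.062     ] [ 0.45432912 -0.33996567  0.062     ] 0.04767892215956444 ctr [ 0.4477     -0.31706644  0.062     ]
tip [ 0.40972433 -0.19640921  0.05      ] len 0.12532340953340437 yaw 17.483327205204763 toolyaw 16.24426383409385
[ 0.44737502 -0.31594323  0.062     ] [-0.0144 -0.0033  0.2064]
```

Request:
{"method": "step_arm", "body": {"commands": [{"travel":[-0.0155,-0.006,0.045],"turn":[0,0,0]},{"travel":[-0.0155,-0.006,0.09],"turn":[0,0,0]},{"travel":[-0.0155,-0.006,0.135],"turn":[0,0,0]},{"travel":[-0.0155,-0.006,0.18],"turn":[0,0,0]},{"travel":[-0.0155,-0.006,0.206],"turn":[0,0,0]}]}}

```text
time: 10.35
position: [0.4446, -0.3132, 0.0418]
tool_rot: [-1.875, -2.515, -0.001]
ft_force: [-0.3, -0.1, 0.3]
grip_width: 0.454
grip_force: 0.0
```

Request:
{"method": "step_arm", "body": {"commands": [{"travel":[0,0,0],"turn":[0,0,0]},{"travel":[0,0,0],"turn":[0,0,0]},{"travel":[0,0,0],"turn":[0,0,0]},{"travel":[0,0,0],"turn":[0,0,0]},{"travel":[0,0,0],"turn":[0,0,0]}], "gripper": 0, "force": 25}}

```text
time: 10.85
position: [0.4457, -0.3177, 0.047]
tool_rot: [1.881, 2.514, 0.001]
ft_force: [-1.2, -1.5, 4.1]
grip_width: 0.156
grip_force: 25.0
```

```bash
python3 - <<'E'
from h import *
s=ctrl.get_state();print(yaw(s),s["position"],s["ft_force"],s["torque"],s["grip_width"]*87,s["grip_force"],s["time"])
E
```

```text
16.374263101026955 [ 0.44567866 -0.31767247  0.04704225] [-1.15928873 -1.45373407  4.06884244] [-0.13336963  0.50785612  0.13920079] 13.607939878978524 25.000305249122903 10.85
```

Gripped at 13.6 mm wide. Now I'll lift.

Request:
{"method": "step_arm", "body": {"commands": [{"travel":[0,0,-0.01],"turn":[0,0,0]},{"travel":[0,0,-0.025],"turn":[0,0,0]},{"travel":[0,0,-0.05],"turn":[0,0,0]},{"travel":[0,0,-0.08],"turn":[0,0,0]},{"travel":[0,0,-0.105],"turn":[0,0,0]}]}}

```text
time: 11.35
position: [0.4457, -0.3173, 0.1533]
tool_rot: [1.882, 2.513, 0.002]
ft_force: [-0.1, 0.2, -0.6]
grip_width: 0.161
grip_force: 25.0
```

```bash
python3 - <<'E'
from h import *
import json
s=ctrl.get_state();print(yaw(s),s["position"],wj(s["position"]),s["grip_width"]*87,s["time"])
p=jw(-58,-192,150);print(tool(s,p).round(4))
E
```

```text
16.346739567065327 [ 0.44568259 -0.31730376  0.15327424] [-169.37261125 -407.0042684   153.27423805] 13.974925424369289 11.35
[0.2105 0.1197 0.0033]
```

Request:
{"method": "step_arm", "body": {"commands": [{"travel":[0.042,0.024,0],"turn":[0,0,0.5]},{"travel":[0.084,0.048,0],"turn":[0,0,1]},{"travel":[0.126,0.072,0],"turn":[0,0,1.5]},{"travel":[0.168,0.096,0],"turn":[0,0,2.2]},{"travel":[0.2105,0.12,0.003],"turn":[0,0,2.2]}]}}

```text
time: 11.85
position: [0.502, -0.0793, 0.1496]
tool_rot: [1.93, 2.476, 0.005]
ft_force: [1.4, -0.1, -0.8]
grip_width: 0.158
grip_force: 25.0
```

Request:
{"method": "step_arm", "body": {"commands": [{"travel":[0,0,0],"turn":[0,0,0]},{"travel":[0,0,0],"turn":[0,0,0]}]}}

```text
time: 12.05
position: [0.5015, -0.08, 0.1485]
tool_rot: [1.926, 2.481, 0.001]
ft_force: [0.1, -0.4, 0.7]
grip_width: 0.158
grip_force: 25.0
```

```bash
python3 - <<'E'
from h import *
import json
s=ctrl.get_state();im=ctrl.get_image("wrist")
cv2.imwrite("pics/w3.png",im[:,:,::-1])
json.dump({k:np.array(s[k]).tolist() for k in("position","tool_rot","ft_force","time")},open("w3.json","w"))
print(yaw(s),s["position"],wj(s["position"]),s["time"])
c=cam("wrist",s);T=Rn.from_rotvec(s["tool_rot"]).as_matrix()
print("pred tip",proj(c,s["position"]+T@[.127,0,-.003]),"collar",proj(c,s["position"]+T@[.027,0,-.003]))
print("hole mouth top corners",proj(c,jw(-70,-45,62)),proj(c,jw(-46,-45,62)),proj(c,jw(-70,45,62)))
E
```

```text
14.359991396256358 [ 0.50153236 -0.08000125  0.14852901] [ -57.39502923 -190.45704308  148.52901281] 12.05
pred tip [279.45231133 -54.37738692] collar [279.03975324 213.83431334]
hole mouth top corners [258.04993656 -19.40748746] [298.51075504 -19.20489598] [ 256.93778362 -203.37319823]
```

View pics/w3.png

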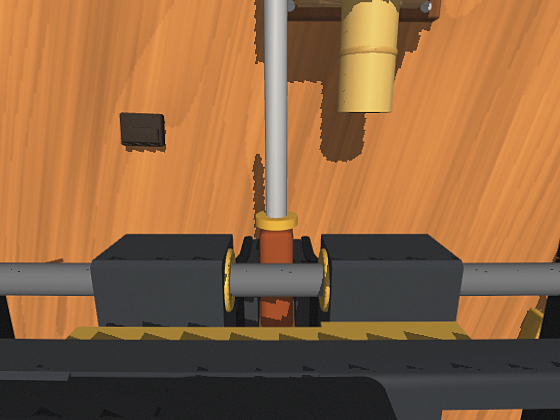

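```bash
python3 - <<'E'
from h import *
import json
s=json.load(open("w3.json"));c=cam("wrist",s);z=s["position"][2]+.003
im=cv2.imread("pics/w3.png");sat=cv2.cvtColor(im,cv2.COLOR_BGR2HSV)[:,:,1].astype(int)
P=[]
for v in range(5,205,10):
    r=[u for u in range(258,296) if sat[v,u]<60]
    a,b=r[0],r[-1];p=tool(s,onz(c,(a+b)/2,v,z));pa=tool(s,onz(c,a-.5,v,z));pb=tool(s,onz(c,b+.5,v,z));P.append([p[0],p[1],pb[1]-pa[1]])
P=np.array(P);k=np.polyfit(P[:,0],P[:,1],1);w=np.polyfit(P[:,0],P[:,2],1)
print("slope deg",np.degrees(k[0]),"y at 0,27,127 mm",np.polyval(k,[0,.027,.127])*1e3,"width at 30,100:",np.polyval(w,[.03,.1])*1e3)
E
```

```text
slope deg 0.020451622901528056 y at 0,27,127 mm [-1.43329163 -1.42365403 -1.38795922] width at 30,100: [8.45988313 9.17240754]
```

```bash
python3 - <<'E'
from h import *
import json
s=json.load(open("w3.json"));c=cam("wrist",s);z=s["position"][2]+.003
g=cv2.cvtColor(cv2.imread("pics/w3.png"),cv2.COLOR_BGR2HSV)[:,:,1].astype(float)
for v in range(5,210,20):
    r=g[v-2:v+3,250:305].mean(0);d=np.diff(r)
    i=np.argmin(d[:25]);j=25+np.argmax(d[25:]);
    sub=lambda k:k+.5*(d[k-1]-d[k+1])/(d[k-1]-2*d[k]+d[k+1])
    a,b=250.5+sub(i),250.5+sub(j);pa,pb=[tool(s,onz(c,u,v,z)) for u in(a,b)]
    print(v,round(a,1),round(b,1),(pa[0]*1e3).round(0),((pb-pa)[1]*1e3).round(2),((pb+pa)[1]*500).round(2))
st=ctrl.get_state();im=ctrl.get_image("side")[:,:,::-1].copy();cs=cam("side");T=Rn.from_rotvec(st["tool_rot"]).as_matrix()
print({k:proj(cs,st["position"]+T@np.array(q)).round(1) for k,q in dict(collar=(.025,-.001,-.003),tip=(.127,-.001,-.003),tipup10=(.127,-.001,-.013)).items()})
t=proj(cs,st["position"]+T@np.array((.08,0,-.003)));x,y=(t-[40,30]).astype(int);print(x,y)
cv2.imwrite("pics/s3.png",cv2.resize(im[y:y+60,x:x+80],None,fx=9,fy=9,interpolation=cv2.INTER_CUBIC))
E
```

```text
5 263.1 294.4 108.0 11.63 -0.23
25 263.5 286.8 101.0 8.77 -1.58
45 263.5 286.8 94.0 8.83 -1.58
65 263.6 286.8 87.0 8.93 -1.57
85 264.4 286.6 79.0 8.66 -1.47
105 264.5 286.5 72.0 8.68 -1.46
125 264.6 286.5 64.0 8.76 -1.45
145 264.6 286.5 56.0 8.89 -1.46
165 265.3 286.5 48.0 8.71 -1.31
185 265.5 286.5 39.0 8.74 -1.29
205 265.6 286.5 31.0 8.84 -1.28
{'collar': array([260.6, 163.3]), 'tip': array([245.2, 146.8]), 'tipup10': array([245. , 144.2])}
212 124
```

View pics/s3.png

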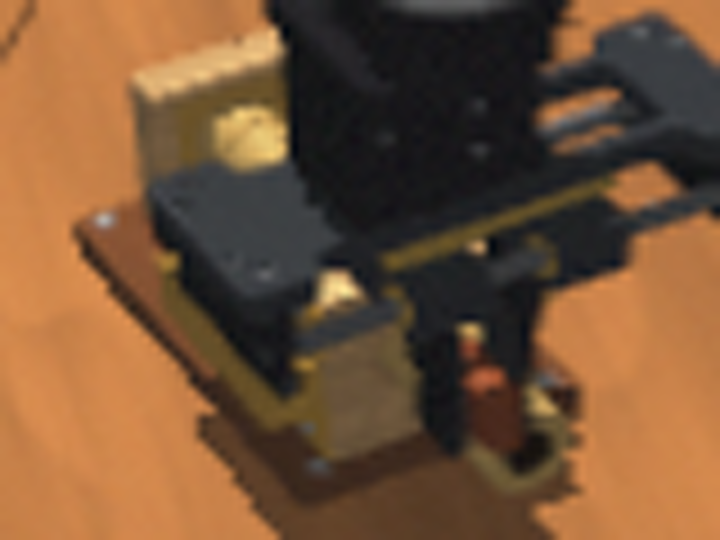

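The lid is shut, and the shaft is level and straight in the grip (constant width, 0.2° slope). I'll descend in line with the hole and then advance.

Request:
{"method": "step_arm", "body": {"commands": [{"travel":[0,0.0005,0.04],"turn":[0,0,0.3]},{"travel":[0,0.0005,0.075],"turn":[0,0,0.3]},{"travel":[0,0.0005,0.095],"turn":[0,0,0.3]},{"travel":[0,0.0005,0.1015],"turn":[0,0,0.3]},{"travel":[0,0.0005,0.1015],"turn":[0,0,0.3]}]}}

```text
time: 12.65
position: [0.5009, -0.0826, 0.0459]
tool_rot: [-1.94, -2.471, 0.002]
ft_force: [0.4, -0.3, -1.2]
grip_width: 0.156
grip_force: 25.0
```

Request:
{"method": "step_arm", "body": {"commands": [{"travel":[0,0,0],"turn":[0,0,0]},{"travel":[0,0,0],"turn":[0,0,0]}]}}

```text
time: 12.85
position: [0.5027, -0.0814, 0.0475]
tool_rot: [1.936, 2.471, 0.003]
ft_force: [0.2, 0.1, 0.0]
grip_width: 0.162
grip_force: 25.0
```

```bash
python3 - <<'E'
from h import *
for _ in range(3):
    s=ctrl.get_state();ctrl.get_image("top");print(yaw(s),wj(s["position"]).round(2),s["ft_force"],s["time"])
E
```

```text
13.838228508783454 [ -56.62 -192.13   47.52] [0.20330871 0.06948266 0.03631641] 12.85
13.860030697566499 [ -56.66 -191.87   47.37] [0.34787827 0.83165809 0.00090119] 12.9
13.869326203995609 [ -56.8  -191.67   47.17] [ 0.48652746 -0.27836891 -0.75555561] 12.95
```

Request:
{"method": "step_arm", "body": {"commands": [{"travel":[0.006,0,0],"turn":[0,0,0]},{"travel":[0.012,0,0],"turn":[0,0,0]},{"travel":[0.017,0,0],"turn":[0,0,0]},{"travel":[0.021,0,0],"turn":[0,0,0]},{"travel":[0.025,0,0],"turn":[0,0,0]}]}}

```text
time: 13.5
position: [0.4954, -0.0561, 0.046]
tool_rot: [-1.936, -2.474, -0.0]
ft_force: [-0.3, 0.1, 0.2]
grip_width: 0.16
grip_force: 25.0
```

Request:
{"method": "step_arm", "body": {"commands": [{"travel":[0.003,0,0],"turn":[0,0,0]},{"travel":[0.006,0,0],"turn":[0,0,0]},{"travel":[0.009,0,0],"turn":[0,0,0]},{"travel":[0.012,0,0],"turn":[0,0,0]}]}}

```text
time: 13.9
position: [0.4927, -0.045, 0.0461]
tool_rot: [1.937, 2.473, 0.0]
ft_force: [0.4, 0.3, -0.3]
grip_width: 0.157
grip_force: 25.0
```

Request:
{"method": "step_arm", "body": {"commands": [{"travel":[0.005,0,0],"turn":[0,0,0]},{"travel":[0.01,0,0],"turn":[0,0,0]},{"travel":[0.015,0,0],"turn":[0,0,0]},{"travel":[0.02,0,0],"turn":[0,0,0]}]}}

```text
time: 14.3
position: [0.4878, -0.0252, 0.0461]
tool_rot: [1.937, 2.474, 0.0]
ft_force: [-0.0, 0.1, 0.9]
grip_width: 0.157
grip_force: 25.0
```

Request:
{"method": "step_arm", "body": {"commands": [{"travel":[0.005,0,0],"turn":[0,0,0]},{"travel":[0.01,0,0],"turn":[0,0,0]},{"travel":[0.015,0,0],"turn":[0,0,0]},{"travel":[0.02,0,0],"turn":[0,0,0]}]}}

```text
time: 14.7
position: [0.483, -0.0059, 0.0461]
tool_rot: [1.937, 2.473, 0.0]
ft_force: [0.8, -0.8, 0.2]
grip_width: 0.157
grip_force: 25.0
```

```bash
python3 - <<'E'
from h import *
s=ctrl.get_state();print(yaw(s),wj(s["position"]).round(2),s["ft_force"],s["torque"],s["time"])
E
```

```text
13.873067196320008 [ -57.27 -114.05   46.14] [ 0.78498944 -0.76005402  0.16145321] [-0.13142418 -0.11777031 -0.02348487] 14.7
```

Tip is about 58 mm in with no resistance, so I'll continue.

Request:
{"method": "step_arm", "body": {"commands": [{"travel":[0.005,0,0],"turn":[0,0,0]},{"travel":[0.01,0,0],"turn":[0,0,0]},{"travel":[0.015,0,0],"turn":[0,0,0]},{"travel":[0.02,0,0],"turn":[0,0,0]}]}}

```text
time: 15.1
position: [0.4783, 0.0135, 0.0462]
tool_rot: [1.937, 2.473, 0.0]
ft_force: [-0.1, -0.3, 1.0]
grip_width: 0.155
grip_force: 25.0
```

Request:
{"method": "step_arm", "body": {"commands": [{"travel":[0.005,0,0],"turn":[0,0,0]},{"travel":[0.01,0,0],"turn":[0,0,0]},{"travel":[0.014,0,0],"turn":[0,0,0]},{"travel":[0.017,0,0],"turn":[0,0,0]}]}}

```text
time: 15.5
position: [0.4742, 0.0301, 0.0461]
tool_rot: [1.936, 2.474, 0.0]
ft_force: [1.7, -0.9, 0.3]
grip_width: 0.158
grip_force: 25.0
```

Request:
{"method": "step_arm", "body": {"commands": [{"travel":[0.001,0,0],"turn":[0,0,0]},{"travel":[0.002,0,0],"turn":[0,0,0]},{"travel":[0.003,0,0],"turn":[0,0,0]},{"travel":[0.004,0,0],"turn":[0,0,0]}]}}

```text
time: 15.9
position: [0.4734, 0.0334, 0.0461]
tool_rot: [1.937, 2.473, 0.0]
ft_force: [1.2, -1.2, 1.3]
grip_width: 0.156
grip_force: 25.0
```

```bash
python3 - <<'E'
from h import *
s=ctrl.get_state();print(yaw(s),wj(s["position"]).round(2),s["ft_force"],s["torque"],s["time"])
E
```

```text
13.848776599639153 [-57.1  -73.62  46.14] [ 1.24268603 -1.15214342  1.26442062] [-0.21379741 -0.27952807 -0.00050408] 15.9
```

Small steps now until I feel the collar.

Request:
{"method": "step_arm", "body": {"commands": [{"travel":[0.001,0,0],"turn":[0,0,0]},{"travel":[0.002,0,0],"turn":[0,0,0]},{"travel":[0.003,0,0],"turn":[0,0,0]}]}}

```text
time: 16.2
position: [0.4729, 0.0355, 0.0462]
tool_rot: [1.936, 2.472, -0.001]
ft_force: [2.8, -6.0, 1.7]
grip_width: 0.16
grip_force: 25.0
```

Request:
{"method": "step_arm", "body": {"commands": [{"travel":[0.001,0,0],"turn":[0,0,0]},{"travel":[0.002,0,0],"turn":[0,0,0]},{"travel":[0.002,0,0],"turn":[0,0,0]}]}}

```text
time: 16.5
position: [0.4728, 0.0356, 0.0462]
tool_rot: [1.936, 2.469, -0.003]
ft_force: [2.4, -7.4, 0.5]
grip_width: 0.156
grip_force: 25.0
```

The collar is home (stalled, 7.4 N). I'll hold, release, rise, and close the fingers over the lid.

Request:
{"method": "step_arm", "body": {"commands": [{"travel":[0,0,0],"turn":[0,0,0]},{"travel":[0,0,0],"turn":[0,0,0]}]}}

```text
time: 16.7
position: [0.4728, 0.0356, 0.0462]
tool_rot: [1.937, 2.469, -0.003]
ft_force: [3.0, -7.1, 1.6]
grip_width: 0.16
grip_force: 25.0
```

Request:
{"method": "step_arm", "body": {"commands": [{"travel":[0,0,0],"turn":[0,0,0]},{"travel":[0,0,0],"turn":[0,0,0]},{"travel":[0,0,0],"turn":[0,0,0]},{"travel":[0,0,0],"turn":[0,0,0]},{"travel":[0,0,0],"turn":[0,0,0]}], "gripper": 0.38}}

```text
time: 17.2
position: [0.4718, 0.0387, 0.046]
tool_rot: [-1.936, -2.474, 0.0]
ft_force: [-0.0, -0.2, -0.4]
grip_width: 0.375
grip_force: 0.0
```

Request:
{"method": "step_arm", "body": {"commands": [{"travel":[-0.002,0,-0.02],"turn":[0,0,0]},{"travel":[-0.002,0,-0.05],"turn":[0,0,0]},{"travel":[-0.002,0,-0.09],"turn":[0,0,0]},{"travel":[-0.002,0,-0.13],"turn":[0,0,0]},{"travel":[-0.002,0,-0.17],"turn":[0,0,0]}]}}

```text
time: 17.7
position: [0.4721, 0.0364, 0.2176]
tool_rot: [-1.937, -2.473, -0.001]
ft_force: [1.0, 0.8, -0.2]
grip_width: 0.378
grip_force: 0.0
```

```bash
python3 - <<'E'
from h import *
s=ctrl.get_state();print(yaw(s),wj(s["position"]).round(2),s["ft_force"],s["grip_width"],s["time"],tool(s,jw(-15,0,116)).round(3))
im=ctrl.get_image("wrist");cv2.imwrite("pics/w4.png",im[:,:,::-1])
c=cam("wrist",s);print("home handle ctr",proj(c,jw(-58,-72,62)),"collar front",proj(c,jw(-58,-45,59)))
E
```

```text
13.867981576494222 [-57.6  -70.37 217.63] [ 1.01602021  0.75683715 -0.19251222] 0.3782628489656512 17.7 [0.07  0.042 0.102]
home handle ctr [277.3616937  196.67923707] collar front [277.24177468 165.71168183]
```

View pics/w4.png

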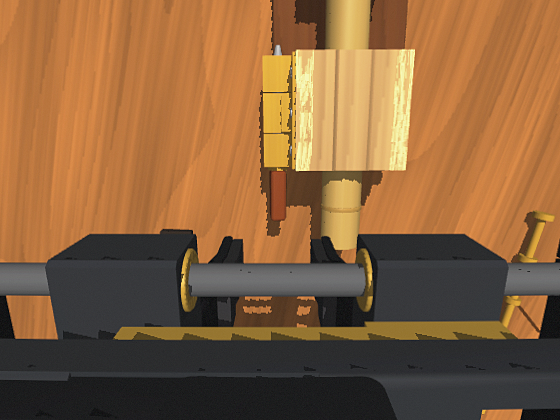

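The pin is home: handle at (278,195) matches the predicted (277,197), and the tip shows out the far side at (278,50). The lid is flat. Now I'll press down on it.

Request:
{"method": "step_arm", "body": {"commands": [{"travel":[0.03,0.02,0],"turn":[0,0,0]},{"travel":[0.06,0.035,0.02],"turn":[0,0,0]},{"travel":[0.07,0.042,0.06],"turn":[0,0,0]},{"travel":[0.07,0.042,0.095],"turn":[0,0,0]},{"travel":[0.07,0.042,0.107],"turn":[0,0,0]}], "gripper": 0}}

```text
time: 18.25
position: [0.4938, 0.1142, 0.1054]
tool_rot: [-1.934, -2.472, 0.009]
ft_force: [0.1, 0.7, -0.2]
grip_width: 0.041
grip_force: 0.0
```

Request:
{"method": "step_arm", "body": {"commands": [{"travel":[0,0,0.003],"turn":[0,0,0]},{"travel":[0,0,0.006],"turn":[0,0,0]},{"travel":[0,0,0.009],"turn":[0,0,0]},{"travel":[0,0,0.011],"turn":[0,0,0]},{"travel":[0,0,0.013],"turn":[0,0,0]}]}}

```text
time: 18.75
position: [0.4977, 0.1146, 0.1001]
tool_rot: [-1.937, -2.472, -0.004]
ft_force: [-10.8, -3.7, 35.9]
grip_width: 0.007
grip_force: 17.8
```

Request:
{"method": "step_arm", "body": {"commands": [{"travel":[0,0,0],"turn":[0,0,0]},{"travel":[0,0,0],"turn":[0,0,0]}]}}

```text
time: 18.95
position: [0.4977, 0.1146, 0.1003]
tool_rot: [-1.937, -2.472, -0.005]
ft_force: [-7.9, -2.4, 22.8]
grip_width: 0.006
grip_force: 11.6
```

Request:
{"method": "step_arm", "body": {"commands": [{"travel":[0,0,-0.001],"turn":[0,0,0]},{"travel":[0,0,-0.001],"turn":[0,0,0]},{"travel":[0,0,-0.001],"turn":[0,0,0]},{"travel":[0,0,-0.001],"turn":[0,0,0]},{"travel":[0,0,-0.001],"turn":[0,0,0]}]}}

```text
time: 19.45
position: [0.4977, 0.1146, 0.1003]
tool_rot: [-1.937, -2.473, -0.005]
ft_force: [-5.2, -2.3, 16.2]
grip_width: 0.009
grip_force: 7.9
```

Request:
{"method": "step_arm", "body": {"commands": [{"travel":[0,0,0],"turn":[0,0,0]},{"travel":[0,0,0],"turn":[0,0,0]},{"travel":[0,0,0],"turn":[0,0,0]},{"travel":[0,0,0],"turn":[0,0,0]},{"travel":[0,0,0],"turn":[0,0,0]}]}}

```text
time: 19.95
position: [0.4977, 0.1146, 0.1003]
tool_rot: [-1.937, -2.473, -0.005]
ft_force: [-4.8, -1.3, 14.8]
grip_width: 0.005
grip_force: 7.9
```

Steady at about 15 N, so I'll hand it in.

```bash
python3 -c "
from bench import ctrl
print(ctrl.close_job())"
```

```text
the job is handed in; nothing more can be done
None
```

The job is handed in after about 20 s of the 67 s, though the hand-in call returned no verdict: the blank is seated, the upper half is shut, the pin is in with its collar home, and the fingertips are holding the upper half down with about 15 N.

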